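Set the running clearance of a drill-jig strap

ROBOT

A 6-joint arm with a two-finger parallel gripper is mounted at the origin on the work surface. World frame = base frame: x ahead of the robot, y to its left, z up, the work surface at z = 0. Lengths are in m, angles in rad, forces in N, time in s.
With the tool pointing down it reaches from about 0.375 to 0.975 m from the base axis. Payload 3.8 kg.
Tool frame: the origin (TCP) lies between the finger pads, 19 mm behind the fingertips; this is the grasp point; z points along the fingers, y is the direction in which the jaws open and shut (so a half turn about z gives the same grasp; the last joint's range is limited). The gripper opens to 88 mm and grips with 3 to 60 N. Pads are 18 mm wide; open, the fingers measure 123 mm over their backs; the gripper's body (75 mm by 187 mm) begins 45 mm behind the grasp point.
Start: joints at [-1.328, 0.264, 1.604, -0, 1.274, -0.037], TCP at [0.186, -0.649, 0.257] pointing down, gripper open.
Joint ranges: [-2.63, 2.63], [-0.94, 2.18], [0.31, 2.57], [-1.31, 4.45], [0, 2.66], [-2.55, 2.55]. Speed limits (rad/s): [2.57, 2.57, 3.14, 3.14, 3.14, 3.14].

INTERFACE

Orientations are given as [roll, pitch, yaw] about the fixed x, y, z axes, in that order (R = Rz(yaw) Ry(pitch) Rx(roll)).
In Python, from rig import r, optics, close_job gives the robot as it stands.
- The arm moves only by the shell command python3 -m jog 'ROWS' [FORCE]. ROWS is JSON, a list of rows, each an object of numbers: "tx", "ty", "tz": the shift along the world's x, y, z in mm; "yaw": the turn about the world's z in degrees; "hand": the closure, from 0 (fully open) to 1 (shut). In form: [{"tx": .., "ty": .., "tz": .., "yaw": .., "hand": ..}, ...]. A call has 1 to 10 rows; each row is the pose to reach, as a shift and turn from the pose commanded when the call began; what a row does not reach only later rows make up. A row lasts 1/12 s, in which the tool goes at most 41.7 mm and 7.16 degrees, less where a joint would pass 70% of its speed; a pose out of reach is approached as far as the arm can. A call with a gripper value outside its range is refused whole. The fingers move at their own pace and stop on an object; FORCE is the grip in N (left out, the last holds). Time passes only in rows, so rows that repeat a pose let the fingers close. It gives the time, the measured TCP pose, the force and the opening at its end, in the units of the state.
- r.observe(): the state, without advancing time (a new reading comes with each control period).
- optics.get_image(name): name is "side" or "top"; returns the picture (420x560x3 uint8, red, green, blue); there is no depth.
- optics.calibration(name): a dict with "fx", "fy", "cx", "cy" (pixels), "k1" (the pictures are not rectified: a ray, as slopes to the right and down, at radius r is drawn at 1 + k1 r^2 times it, then the intrinsics apply), "rvec" (rotation vector, rad) and "tvec" (3), from world to camera coordinates, as OpenCV has them. Camera axes: x right, y down, z forward; pixel columns grow to the right and rows downward; lengths in m; the calibration is good to about 2 mm. A picture is of the moment at which its call begins. calibration takes no time and is no camera call.
- close_job(): hands the job in, once; it reports no verdict.
The state is a dict: "t": time; "qpos": joint angles; "qd": joint speeds; "effort": joint torques, N m; "tool_pos": TCP position; "tool_rot": TCP orientation; "wrist_force": force on the tool from outside, world axes, zero at the start; "torque": the same for the moment, N m; "gripper_width": opening from 0.0 (shut) to 1.0 (fully open).
Only numpy, scipy, OpenCV 4.12 (cv2) and the standard library are available. Lean on these libraries where they do the work, as an engineer would, in place of code of your own. Each camera call takes 0.05 s, during which the arm holds its last target.

TASK

Lift the folded sheet-metal bracket off the drilling jig and put it in the open bin, leaving the jar, screwdriver and drill where they are. Then screw the knurled nut on the jig's stud clockwise until it bottoms out, and back it off a quarter turn so that the sheet can just slide under the strap. Finish while holding: the gripper stays closed on the nut at that setting and does not let go.

Things in the scene. Friction and masses are not known exactly. Their poses are not given: they have to be found in the camera images.
- jig: Fixed drilling jig: aluminium base 180 x 130 x 20 mm, on it a blue-grey sheet 150 x 110 mm (top 24 mm above the bench) and along x a steel strap 130 x 36 mm (top 34 mm above the bench). A 12 mm steel stud stands upright at its centre, ending 78 mm above the bench. Origin: centre of the underside, on the bench, below the stud.
- thumbnut: Dark ribbed (knurled) round nut on the stud: 35 mm diameter, 30 mm high. Origin: centre of the nut's underside, on the stud axis, z up; this frame rises and sinks with the nut but does not turn. 34 mm above the bench when bottomed out on the strap, 1.27 mm higher per rad backed off (8 mm per turn). With the bracket gone, nothing but the stud stands higher than the strap within 60 mm of it.
- nut_turn (a joint): Angle of the nut on its right-hand thread, rad: 0 = bottomed out on the strap (firm stop); grows as it is backed off (anticlockwise from above), up to 5.0. Starts 1.9 to 3.3. It stays where it is left; turning it takes about 0.06 N m. A black line on its top face turns with it.
- bracket: Loose bracket of blue-grey sheet 3 mm thick, an upside-down U over the nut: 40 (x) by 70 (y) by 65 mm high, about 120 g. Flat web on top; legs at y = +-33.5 mm stand on the jig's sheet beside the strap; open towards +x and -x. Grip the web across its 40 mm width (along x). Origin: underside centre, between the feet. Starts within 5 mm of the stud and 0.1 rad of the jig's axes.
- bin: Fixed open-topped plastic bin, 150 x 150 mm outside, 45 mm high, walls and floor 4 mm thick. Origin: centre of the underside, on the bench.
- jar: Bystander: pale jar with a lid, 76 mm diameter, 110 mm high, origin at the centre of the underside. Not to be disturbed.
- screwdriver: Bystander: screwdriver, 200 mm long, lying along its x axis, handle to -x, origin on the underside near its middle. Not to be disturbed.
- drill: Bystander: cordless drill standing on its battery, 220 mm tall, bit pointing along its x axis to 195 mm from the origin; origin at the centre of the underside. Not to be disturbed.
Not all that is in view belongs to the job. Of the things that look like the bracket, the smallest one is meant.

How it is judged:
On the way, in this order (a step that is already met when the one before it is completed fails the run):
1. the bracket stands or lies in the bin, released (x of bracket in the frame of bin between -0.075 and 0.075 m and y of bracket in the frame of bin between -0.075 and 0.075 m and height (world z) of bracket below 0.075 m and contact force between the fingers and bracket below 0.1 N and contact force between bracket and bin above 0.2 N and linear speed of bracket below 0.03 m/s), for 0.2 s.
2. the nut is bottomed out (within 0.06 rad of the stop), by the fingers (value of joint nut_turn below 0.06 rad and contact force between the fingers and thumbnut above 1 N), for 0.2 s.
At the end, for the whole second after the job is handed in: The nut, having been bottomed out, stands a quarter turn off the bottom (1.57 rad, +-0.3 rad) and is still; the fingers are closed on it (more than 2 N, the TCP within 15 mm of the stud axis); the bracket rests in the bin (value of joint nut_turn between 1.27 and 1.87 rad and velocity of joint nut_turn between -0.1 and 0.1 rad/s and contact force between the fingers and thumbnut above 2 N and horizontal distance between the grasp point and thumbnut below 0.015 m and x of bracket in the frame of bin between -0.075 and 0.075 m and y of bracket in the frame of bin between -0.075 and 0.075 m and height (world z) of bracket below 0.075 m and linear speed of bracket below 0.03 m/s and contact force between bracket and bin above 0.2 N); the arm keeps its last pose, push and grip.
It fails at once if the jar is moved more than 30 mm (distance of jar from where it was at the start of the episode above 0.03 m).
It fails at once if the screwdriver is moved more than 30 mm (distance of screwdriver from where it was at the start of the episode above 0.03 m).
It fails at once if the drill is moved more than 30 mm (distance of drill from where it was at the start of the episode above 0.03 m).
It also fails if it takes over 72 s, if anything falls off the work surface, if the arm or the gripper's body presses on something with over 40 N, if the wrist force passes 120 N, or if a joint passes its speed limit or range.

## Working session

There is one attempt and no reset: what is moved stays moved. The work goes in short steps, Python scripts to look and compute and a shell command to move; the robot and the scene stay as the last step left them, time stands still between calls to the robot, and variables do not carry over. Pictures are saved under pics/ and viewed, and the job is handed in when it is done.

```bash
mkdir -p pics; ls; python3 - <<'E'
from rig import r, optics
import cv2
for n in ("top","side"):
    im=optics.get_image(n); cv2.imwrite(f"pics/{n}0.png",im[:,:,::-1]); print(n,optics.calibration(n))
print(r.observe())
E
```

```text
pics
top {'fx': 458.68146568588907, 'fy': 458.68146568588907, 'cx': 271.1780036997407, 'cy': 199.49307930373408, 'k1': -0.1507141131297979, 'rvec': array([ 2.16434042, -2.19218329,  0.04765999]), 'tvec': array([0.02879024, 0.58955669, 1.16064311])}
side {'fx': 524.5227974174704, 'fy': 524.5227974174704, 'cx': 282.2915753027718, 'cy': 209.3361121034941, 'k1': 0.05731230933926781, 'rvec': array([ 0.57372651, -2.64398612,  1.20047205]), 'tvec': array([0.53751975, 0.18465217, 1.16801146])}
{'t': 0.1, 'qpos': array([-1.32789614e+00,  2.64675276e-01,  1.60519348e+00, -6.23481654e-06,
        1.27369837e+00, -3.68781007e-02]), 'qd': array([-0.00012379, -0.00158632, -0.0014432 ,  0.00133586,  0.00050987,
       -0.00072485]), 'effort': array([ 9.92406858e-04, -5.03616607e+01, -3.58070683e+01,  7.31461029e-02,
        2.33636226e-02, -5.89103797e-05]), 'tool_pos': array([ 0.18626623, -0.64818338,  0.25623792]), 'tool_rot': array([-3.13961930e+00, -6.68444018e-05,  2.79780050e-01]), 'wrist_force': array([-0.17302893,  0.42229118,  0.66281164]), 'torque': array([ 0.05928318, -0.02388619,  0.0059947 ]), 'gripper_width': 1.002155033011775}
```

View pics/top0.png

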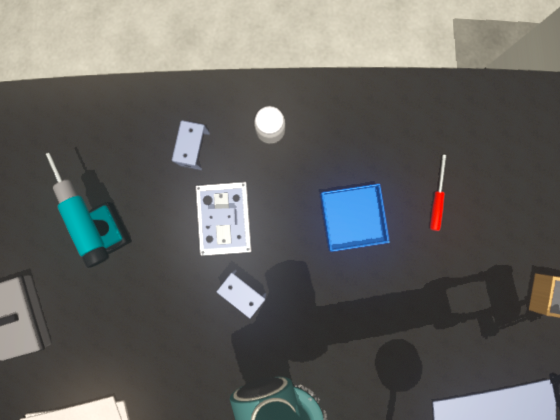

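View pics/side0.png

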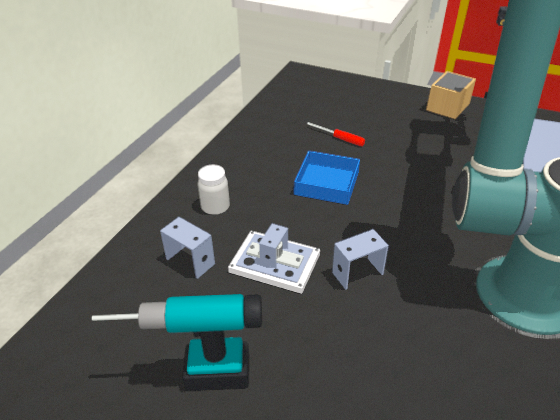

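```bash
cat > h.py <<'E'
import numpy as np,cv2
from rig import r,optics
def cal(n):
    c=optics.calibration(n);K=np.array([[c['fx'],0,c['cx']],[0,c['fy'],c['cy']],[0,0,1.]])
    R,_=cv2.Rodrigues(c['rvec']);return K,np.array([c['k1'],0,0,0.]),R,np.array(c['tvec'])
def ray(n,px):
    K,d,R,t=cal(n);u=cv2.undistortPoints(np.array(px,float).reshape(-1,1,2),K,d).reshape(-1,2)
    D=np.c_[u,np.ones(len(u))]@R; return -R.T@t,D
def onz(n,px,z):
    o,D=ray(n,px);return o+D*((z-o[2])/D[:,2])[:,None]
def proj(n,P):
    K,d,R,t=cal(n);return cv2.projectPoints(np.array(P,float).reshape(-1,1,3),cv2.Rodrigues(R)[0],t,K,d)[0].reshape(-1,2)
E
python3 - <<'E'
from h import *
a=cv2.imread("pics/top0.png")[175:265,185:265];cv2.imwrite("pics/c1.png",cv2.resize(a,None,fx=6,fy=6,interpolation=cv2.INTER_CUBIC))
a=cv2.imread("pics/side0.png")[210:300,220:330];cv2.imwrite("pics/c2.png",cv2.resize(a,None,fx=6,fy=6,interpolation=cv2.INTER_CUBIC))
print(onz("top",[[222,218]],.02),onz("top",[[355,217]],0.02))
E
```

```text
[[0.54378096 0.14849333 0.02      ]] [[ 0.54187732 -0.19353701  0.02      ]]
```

View pics/c1.png

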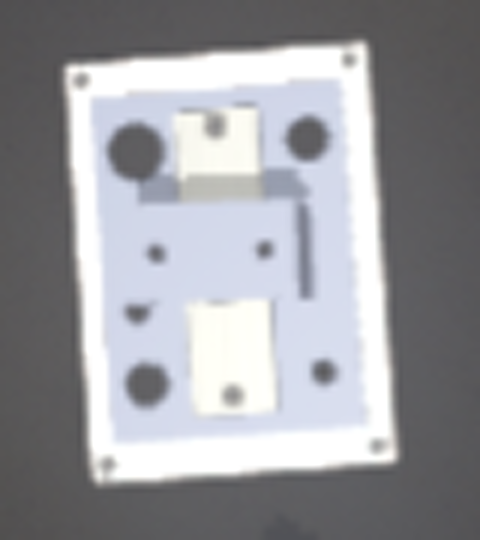

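View pics/c2.png

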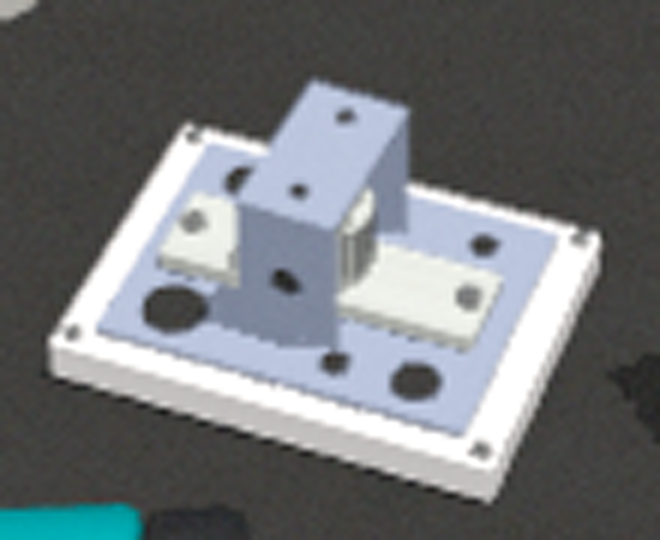

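```bash
python3 - <<'E'
from h import *
np.set_printoptions(precision=4,suppress=True)
c=lambda p,o:(np.array(p)+.5)/6-.5+np.array(o)
im=cv2.imread("pics/top0.png");g=im.min(2);s=im.max(2)
m=((g>150)).astype(np.uint8);m[:, :190]=0;m[:,255:]=0;m[:178]=0;m[262:]=0
k=max(cv2.findContours(m,0,1)[0],key=cv2.contourArea);rc=cv2.minAreaRect(k);print(rc)
J=onz("top",cv2.boxPoints(rc),.02);print("jig auto",J.mean(0),np.linalg.norm(np.diff(J,axis=0),axis=1))
J=onz("top",c([[65,65],[367,42],[397,460],[96,484]],(185,175)),.02);print(J,J.mean(0),np.linalg.norm(np.diff(J,axis=0),axis=1))
e=(J[0]+J[1]-J[2]-J[3]);print("yaw jig",np.degrees(np.arctan2(e[1],e[0])), )
e=(J[0]+J[3]-J[1]-J[2]);print("yaw jig y",np.degrees(np.arctan2(e[1],e[0]))-90 )
W=onz("side",c([[313,80],[409,107],[340,228],[238,203]],(220,210)),.089);print("web",W,W.mean(0),np.linalg.norm(np.diff(W,axis=0),axis=1))
e=W[0]+W[1]-W[2]-W[3];print(np.degrees(np.arctan2(e[1],e[0])))
H1=onz("side",c([[345,116],[298,190]],(220,210)),.089);H2=onz("top",c([[264,250],[156,253]],(185,175)),.089);print(H1,H2,H1.mean(0),H2.mean(0))
for H in(H1,H2):
  e=H[1]-H[0];print(np.degrees(np.arctan2(e[1],e[0])),np.linalg.norm(e))
# bin
hsv=cv2.cvtColor(im,cv2.COLOR_BGR2HSV);m=cv2.inRange(hsv,(100,150,60),(125,255,255))
k=max(cv2.findContours(m,0,1)[0],key=cv2.contourArea);rc=cv2.minAreaRect(k)
B=onz("top",cv2.boxPoints(rc),.045);print("bin",B,B.mean(0),np.linalg.norm(np.diff(B,axis=0),axis=1))
# two-view triangulation of holes
for a,b in (([345,116],[264,250]),([298,190],[156,253])):
  o1,d1=ray("side",c([a],(220,210)));o2,d2=ray("top",c([b],(185,175)))
  A=np.c_[d1[0],-d2[0]];x=np.linalg.lstsq(A,o2-o1,rcond=None)[0];print(o1+x[0]*d1[0],o2+x[1]*d2[0])
s=cv2.imread("pics/side0.png")
E
```

```text
((222.7550506591797, 218.4479217529297), (70.76294708251953, 51.25755310058594), 86.05481719970703)
jig auto [0.5429 0.1469 0.02  ] [0.1335 0.182  0.1323]
[[0.6291 0.2176 0.02  ]
 [0.6371 0.0864 0.02  ]
 [0.4577 0.0752 0.02  ]
 [0.4484 0.2048 0.02  ]] [0.5431 0.146  0.02  ] [0.1314 0.1797 0.1299]
yaw jig 3.8136638372560334
yaw jig y 3.784281357060408
web [[0.5665 0.1116 0.089 ]
 [0.5265 0.1102 0.089 ]
 [0.523  0.1798 0.089 ]
 [0.5628 0.1835 0.089 ]] [0.5447 0.1463 0.089 ] [0.04   0.0696 0.04  ]
-87.09868750970458
[[0.5466 0.1248 0.089 ]
 [0.5456 0.1683 0.089 ]] [[0.5461 0.1235 0.089 ]
 [0.5453 0.1675 0.089 ]] [0.5461 0.1466 0.089 ] [0.5457 0.1455 0.089 ]
91.40880347150085 0.043456534959647734
90.9271855099104 0.043957922993179376
bin [[ 0.6062 -0.1006  0.045 ]
 [ 0.6279 -0.2554  0.045 ]
 [ 0.4761 -0.275   0.045 ]
 [ 0.4554 -0.1211  0.045 ]] [ 0.5414 -0.188   0.045 ] [0.1563 0.153  0.1553]
[0.547  0.124  0.0881] [0.5461 0.1236 0.0881]
[0.5458 0.1678 0.0884] [0.5454 0.1676 0.0884]
```

Candidates for the bracket in the top view are (190,145) and (240,293), both loose on the bench and visibly larger, and (222,217) on the jig. The crop of the jig one shows the nut under it. Its web measures 40 × 70 mm at z = 88–89 mm and it is the smallest, so it is the one meant. It is centred at about (0.545, 0.146) with yaw about 2°. The bin is centred at (0.541, -0.188).

```bash
python3 -m jog '[{"tx":16,"ty":36,"yaw":7},{"tx":32,"ty":72,"yaw":14},{"tx":48,"ty":108,"yaw":21},{"tx":64,"ty":144,"yaw":28},{"tx":80,"ty":180,"yaw":35},{"tx":96,"ty":216,"yaw":42},{"tx":112,"ty":252,"yaw":49},{"tx":128,"ty":288,"yaw":56},{"tx":144,"ty":324,"yaw":63},{"tx":160,"ty":360,"yaw":70}]'
python3 -m jog '[{"tx":199,"ty":435,"yaw":6},{"tx":199,"ty":435,"yaw":6},{"tx":199,"ty":435,"yaw":6},{"tx":199,"ty":435,"yaw":6},{"tx":199,"ty":435,"yaw":6},{"tx":199,"ty":435,"yaw":6},{"tx":199,"ty":435,"yaw":6},{"tx":199,"ty":435,"yaw":6},{"tx":199,"ty":435,"yaw":6},{"tx":199,"ty":435,"yaw":6}]'
```

```text
$[0]: bad value
$[0]: bad value
```

```bash
python3 -m jog '[{"tx":16,"ty":36,"tz":0,"yaw":7,"hand":0},{"tx":32,"ty":72,"tz":0,"yaw":14,"hand":0},{"tx":48,"ty":108,"tz":0,"yaw":21,"hand":0},{"tx":64,"ty":144,"tz":0,"yaw":28,"hand":0},{"tx":80,"ty":180,"tz":0,"yaw":35,"hand":0},{"tx":96,"ty":216,"tz":0,"yaw":42,"hand":0},{"tx":112,"ty":252,"tz":0,"yaw":49,"hand":0},{"tx":128,"ty":288,"tz":0,"yaw":56,"hand":0},{"tx":144,"ty":324,"tz":0,"yaw":63,"hand":0},{"tx":160,"ty":360,"tz":0,"yaw":70,"hand":0}]'
```

```text
t: 0.93
tool_pos: [0.3464, -0.2868, 0.2571]
tool_rot: [-3.141, -0.0, 1.507]
wrist_force: [0.1, -0.8, 1.0]
gripper_width: 1.001
```

```bash
python3 -m jog '[{"tx":199,"ty":434,"tz":0,"yaw":6,"hand":0},{"tx":199,"ty":434,"tz":0,"yaw":6,"hand":0},{"tx":199,"ty":434,"tz":0,"yaw":6,"hand":0},{"tx":199,"ty":434,"tz":0,"yaw":6,"hand":0},{"tx":199,"ty":434,"tz":0,"yaw":6,"hand":0},{"tx":199,"ty":434,"tz":0,"yaw":6,"hand":0},{"tx":199,"ty":434,"tz":0,"yaw":6,"hand":0},{"tx":199,"ty":434,"tz":0,"yaw":6,"hand":0},{"tx":199,"ty":434,"tz":0,"yaw":6,"hand":0},{"tx":199,"ty":434,"tz":0,"yaw":6,"hand":0}]'
```

```text
t: 1.77
tool_pos: [0.5202, 0.0922, 0.2571]
tool_rot: [-3.141, 0.0, 1.607]
wrist_force: [-0.1, -0.7, 0.0]
gripper_width: 1.002
```

```bash
python3 -m jog '[{"tx":25,"ty":53,"tz":0,"yaw":0,"hand":0},{"tx":25,"ty":53,"tz":0,"yaw":0,"hand":0},{"tx":25,"ty":53,"tz":-40,"yaw":0,"hand":0},{"tx":25,"ty":53,"tz":-80,"yaw":0,"hand":0},{"tx":25,"ty":53,"tz":-110,"yaw":0,"hand":0},{"tx":25,"ty":53,"tz":-110,"yaw":0,"hand":0}]'
python3 - <<'E'
from h import *
for n in ("top","side"):
    im=optics.get_image(n)[:,:,::-1]; c=im[130:300,160:330] if n=="top" else im[140:310,180:350]
    cv2.imwrite(f"pics/{n}1.png",cv2.resize(c,None,fx=3.5,fy=3.5))
E
```

```text
t: 2.27
tool_pos: [0.5392, 0.1416, 0.1396]
tool_rot: [-3.127, 0.003, 1.607]
wrist_force: [-1.3, -1.7, -0.9]
gripper_width: 1.002
```

View pics/side1.png

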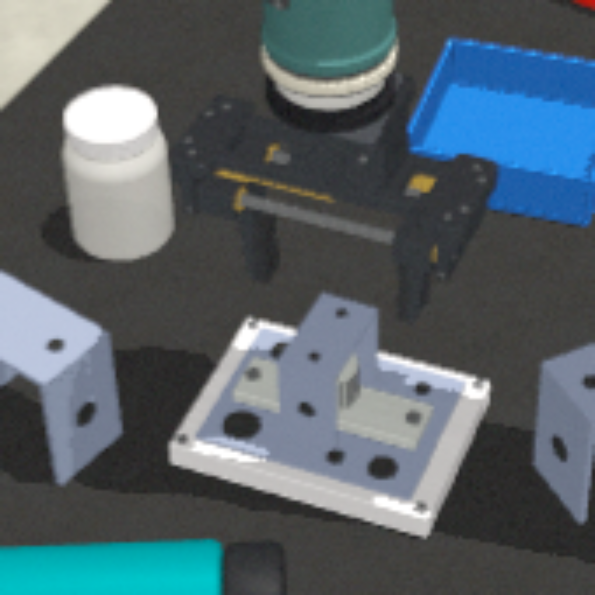

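View pics/top1.png

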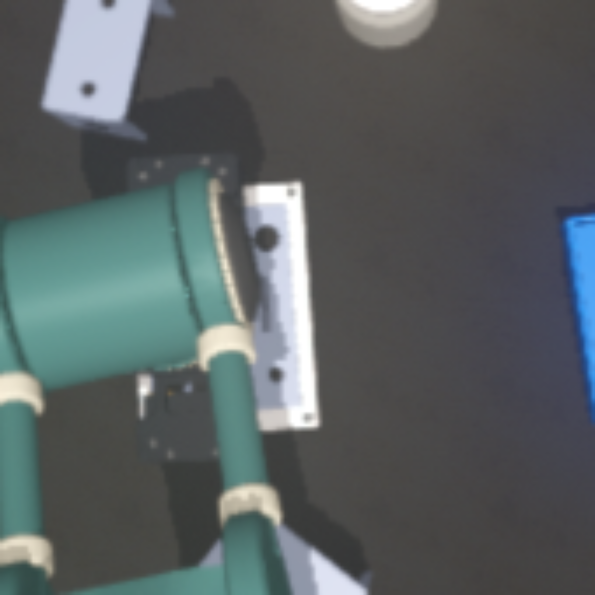

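The gripper is above the jig with the jaws along x. In the side crop the fingers at (260,250) and (415,290) straddle the web at (330,325). I'll let the arm settle, then lower it.

```bash
python3 -m jog '[{"tx":0,"ty":0,"tz":0,"yaw":0,"hand":0},{"tx":0,"ty":0,"tz":0,"yaw":0,"hand":0}]'
```

```text
t: 2.53
tool_pos: [0.5471, 0.1431, 0.1504]
tool_rot: [3.137, -0.001, 1.606]
wrist_force: [1.5, 0.7, 0.3]
gripper_width: 0.999
```

```bash
python3 -m jog '[{"tx":-1,"ty":1,"tz":-20,"yaw":0,"hand":0},{"tx":-1,"ty":2,"tz":-40,"yaw":0,"hand":0},{"tx":-1,"ty":2,"tz":-55,"yaw":0,"hand":0},{"tx":-1,"ty":2,"tz":-60,"yaw":0,"hand":0},{"tx":-1,"ty":2,"tz":-60,"yaw":0,"hand":0},{"tx":-1,"ty":2,"tz":-60,"yaw":0,"hand":0}]'
```

```text
t: 3.03
tool_pos: [0.5453, 0.1451, 0.0891]
tool_rot: [3.139, -0.0, 1.606]
wrist_force: [0.4, -0.4, -0.5]
gripper_width: 0.998
```

```bash
python3 -m jog '[{"tx":0,"ty":0,"tz":0,"yaw":0,"hand":0.3},{"tx":0,"ty":0,"tz":0,"yaw":0,"hand":0.5},{"tx":0,"ty":0,"tz":0,"yaw":0,"hand":0.7},{"tx":0,"ty":0,"tz":0,"yaw":0,"hand":0.8},{"tx":0,"ty":0,"tz":0,"yaw":0,"hand":0.8},{"tx":0,"ty":0,"tz":0,"yaw":0,"hand":0.8},{"tx":0,"ty":0,"tz":0,"yaw":0,"hand":0.8}]' 20
```

```text
t: 3.62
tool_pos: [0.5441, 0.145, 0.0874]
tool_rot: [3.142, -0.0, 1.606]
wrist_force: [0.8, -0.2, 0.2]
gripper_width: 0.495
```

```bash
python3 -m jog '[{"tx":0,"ty":0,"tz":0,"yaw":0,"hand":0.8},{"tx":0,"ty":0,"tz":0,"yaw":0,"hand":0.8},{"tx":0,"ty":0,"tz":0,"yaw":0,"hand":0.8}]' 25
```

```text
t: 3.87
tool_pos: [0.5442, 0.145, 0.0874]
tool_rot: [3.141, -0.0, 1.606]
wrist_force: [0.7, -0.7, 0.1]
gripper_width: 0.434
```

```bash
python3 -m jog '[{"tx":0,"ty":0,"tz":10,"yaw":0,"hand":0.8},{"tx":0,"ty":0,"tz":20,"yaw":0,"hand":0.8},{"tx":0,"ty":0,"tz":40,"yaw":0,"hand":0.8},{"tx":0,"ty":0,"tz":65,"yaw":0,"hand":0.8},{"tx":0,"ty":0,"tz":90,"yaw":0,"hand":0.8},{"tx":0,"ty":0,"tz":110,"yaw":0,"hand":0.8},{"tx":0,"ty":0,"tz":110,"yaw":0,"hand":0.8},{"tx":0,"ty":0,"tz":110,"yaw":0,"hand":0.8}]'
python3 - <<'E'
from h import *
im=optics.get_image("side")[:,:,::-1]; c=im[120:310,180:370]
cv2.imwrite(f"pics/side2.png",cv2.resize(c,None,fx=3,fy=3))
E
```

```text
t: 4.53
tool_pos: [0.5452, 0.1453, 0.1994]
tool_rot: [3.138, -0.001, 1.606]
wrist_force: [-0.7, -0.0, -1.1]
gripper_width: 0.438
```

View pics/side2.png

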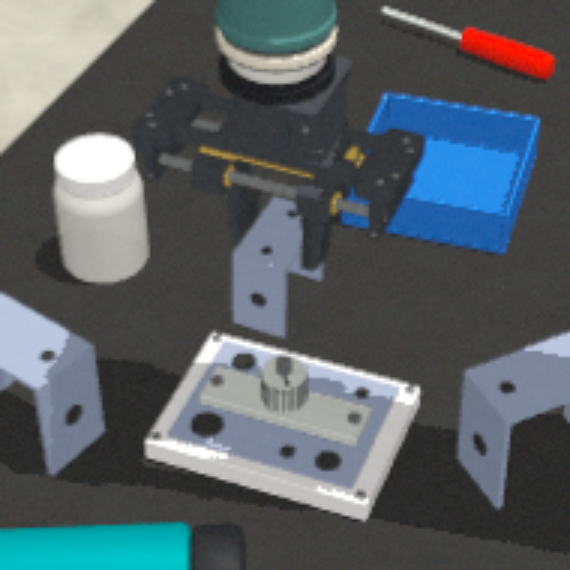

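The side crop shows the bracket hanging in the jaws at (270,265) and clear of the nut at (283,385), with the other objects untouched. Next is carrying it to the bin.

```bash
python3 -m jog '[{"tx":0,"ty":-20,"tz":0,"yaw":0,"hand":0.8},{"tx":-1,"ty":-55,"tz":0,"yaw":2,"hand":0.8},{"tx":-2,"ty":-95,"tz":0,"yaw":4,"hand":0.8},{"tx":-2,"ty":-135,"tz":0,"yaw":6,"hand":0.8},{"tx":-3,"ty":-175,"tz":0,"yaw":6,"hand":0.8},{"tx":-3,"ty":-215,"tz":0,"yaw":6,"hand":0.8},{"tx":-4,"ty":-255,"tz":0,"yaw":6,"hand":0.8},{"tx":-4,"ty":-290,"tz":0,"yaw":6,"hand":0.8},{"tx":-4,"ty":-320,"tz":0,"yaw":6,"hand":0.8},{"tx":-4,"ty":-333,"tz":0,"yaw":6,"hand":0.8}]'
python3 -m jog '[{"tx":0,"ty":0,"tz":0,"yaw":0,"hand":0.8},{"tx":0,"ty":0,"tz":0,"yaw":0,"hand":0.8},{"tx":0,"ty":0,"tz":-30,"yaw":0,"hand":0.8},{"tx":0,"ty":0,"tz":-60,"yaw":0,"hand":0.8},{"tx":0,"ty":0,"tz":-90,"yaw":0,"hand":0.8},{"tx":0,"ty":0,"tz":-110,"yaw":0,"hand":0.8},{"tx":0,"ty":0,"tz":-120,"yaw":0,"hand":0.8},{"tx":0,"ty":0,"tz":-125,"yaw":0,"hand":0.8},{"tx":0,"ty":0,"tz":-125,"yaw":0,"hand":0.8},{"tx":0,"ty":0,"tz":-125,"yaw":0,"hand":0.8}]'
python3 - <<'E'
from h import *
im=optics.get_image("side")[:,:,::-1]; c=im[60:250,240:430]
cv2.imwrite(f"pics/side3.png",cv2.resize(c,None,fx=3,fy=3))
E
```

```text
t: 5.42
tool_pos: [0.5384, -0.1911, 0.195]
tool_rot: [-3.138, -0.001, 1.708]
wrist_force: [0.0, 0.1, -1.1]
gripper_width: 0.436
t: 6.25
tool_pos: [0.541, -0.1876, 0.0733]
tool_rot: [3.14, 0.001, 1.712]
wrist_force: [0.1, 0.6, -2.0]
gripper_width: 0.438
```

View pics/side3.png

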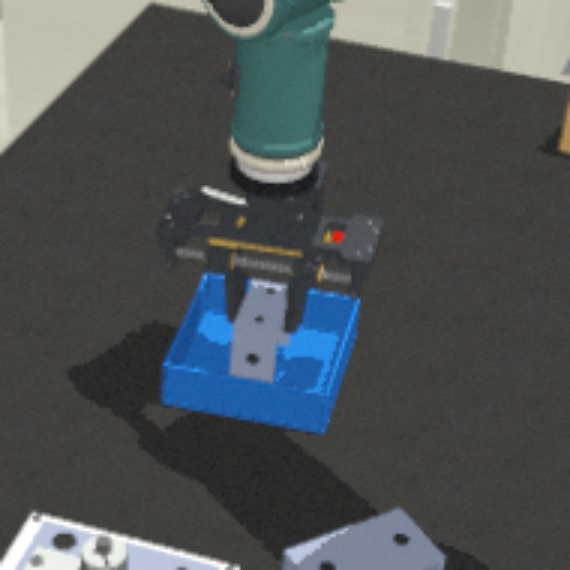

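The bracket sits inside the bin (leg at (255,345), inside the rim), so I can release it.

```bash
python3 -m jog '[{"tx":0,"ty":0,"tz":-2,"yaw":0,"hand":0.8},{"tx":0,"ty":0,"tz":-2,"yaw":0,"hand":0.4},{"tx":0,"ty":0,"tz":-2,"yaw":0,"hand":0.2},{"tx":0,"ty":0,"tz":-2,"yaw":0,"hand":0.2},{"tx":0,"ty":0,"tz":-2,"yaw":0,"hand":0.2},{"tx":0,"ty":0,"tz":-2,"yaw":0,"hand":0.2},{"tx":0,"ty":0,"tz":20,"yaw":0,"hand":0.2},{"tx":0,"ty":0,"tz":60,"yaw":0,"hand":0.2},{"tx":0,"ty":0,"tz":95,"yaw":0,"hand":0.2},{"tx":0,"ty":0,"tz":95,"yaw":0,"hand":0.2}]'
python3 - <<'E'
from h import *
im=optics.get_image("side")[:,:,::-1]; c=im[60:300,220:460]
cv2.imwrite(f"pics/side4.png",cv2.resize(c,None,fx=2.5,fy=2.5))
im=optics.get_image("top")[:,:,::-1]; cv2.imwrite("pics/top4r.png",im)
c=im[175:265,185:265]
cv2.imwrite(f"pics/top4.png",cv2.resize(c,None,fx=6,fy=6,interpolation=cv2.INTER_CUBIC))
print(r.observe())
E
```

```text
t: 7.13
tool_pos: [0.5448, -0.1899, 0.1757]
tool_rot: [3.13, 0.007, 1.711]
wrist_force: [1.9, -0.7, 1.2]
gripper_width: 0.802
{'t': 7.2333, 'qpos': array([-3.78625205e-01,  1.41534989e-01,  1.91848029e+00, -1.67686303e-05,
        1.07667916e+00, -5.18697182e-01]), 'qd': array([-0.00029626,  0.03694811,  0.05922235, -0.00076842, -0.00172061,
        0.00133018]), 'effort': array([ 6.19664235e-03, -4.25216103e+01, -3.46080387e+01,  5.79093362e-02,
       -5.74033285e-03,  2.18183995e-03]), 'tool_pos': array([ 0.54155039, -0.1886464 ,  0.1697963 ]), 'tool_rot': array([3.13734604e+00, 2.44113713e-03, 1.71087104e+00]), 'wrist_force': array([ 0.77285249, -0.70323296, -1.50124813]), 'torque': array([-0.0080989 , -0.11643969, -0.04406061]), 'gripper_width': 0.8004217038010278}
```

View pics/side4.png

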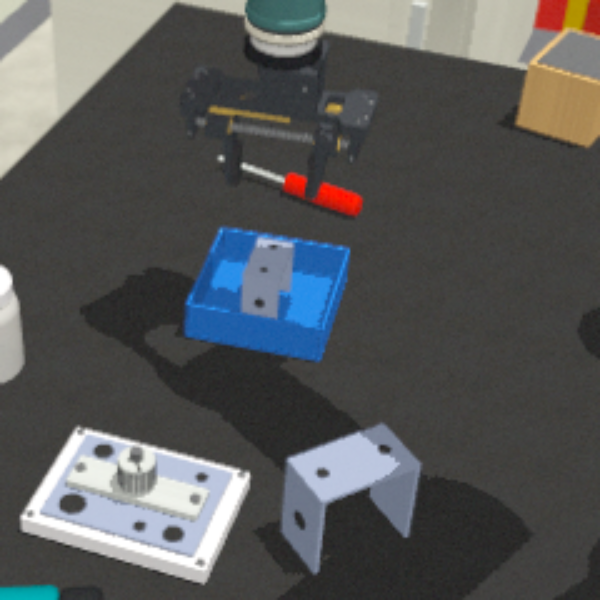

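View pics/top4.png

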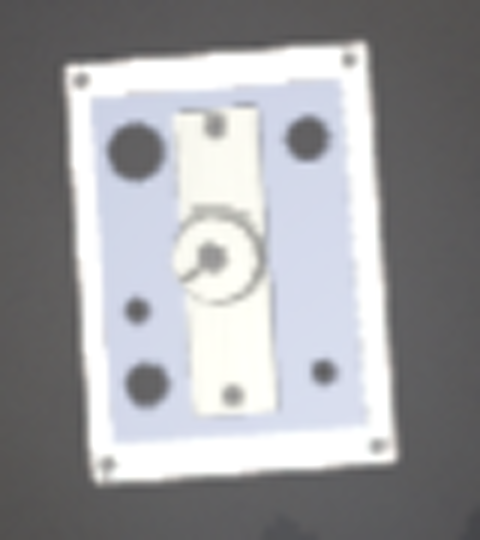

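```bash
python3 - <<'E'
from h import *
np.set_printoptions(precision=4,suppress=True)
c=lambda p,o:(np.array(p)+.5)/6-.5+np.array(o)
print(onz("top",c([[211,257]],(185,175)),.078), onz("top",c([[215,126],[232,395]],(185,175)),.034).mean(0))
print(onz("side",[[220+135/2.5,60+453/2.5]],.078))
a,b=onz("top",c([[212,257],[180,281]],(185,175)),.067);print(np.degrees(np.arctan2(*(b-a)[1::-1])))
E
```

```text
[[0.5438 0.1466 0.078 ]] [0.5436 0.1472 0.034 ]
[[0.5409 0.1538 0.078 ]]
126.14700525245607
```

```bash
python3 - <<'E'
from h import *
np.set_printoptions(precision=3,suppress=True)
P=onz("top",[[233,270],[266,297],[217,291],[204,128],[208,135],[173,163],[197,168],[270,125],[125,240],[122,215]],.09)
for p in P: print(p,np.hypot(*(p[:2]-[.5435,.1465])))
E
```

```text
[0.416 0.114 0.09 ] 0.1313409342239331
[0.351 0.035 0.09 ] 0.22265680883224215
[0.366 0.153 0.09 ] 0.17783781757256337
[0.764 0.183 0.09 ] 0.22390866269336485
[0.747 0.173 0.09 ] 0.20479950420445397
[0.679 0.26  0.09 ] 0.1767094227535101
[0.665 0.201 0.09 ] 0.13300212543101558
[0.769 0.02  0.09 ] 0.25789210114895184
[0.49  0.381 0.09 ] 0.24058014056258295
[0.552 0.389 0.09 ] 0.2426129514389144
```

The bracket stands released in the bin. The stud is at (0.5435, 0.1465) by two estimates, and the nearest bystanders are at least 130 mm from it. I'll move over the nut while winding the wrist up.

```bash
python3 -m jog '[{"tx":0,"ty":35,"tz":0,"yaw":7,"hand":0.2},{"tx":0,"ty":70,"tz":0,"yaw":14,"hand":0.2},{"tx":1,"ty":105,"tz":0,"yaw":21,"hand":0.2},{"tx":1,"ty":140,"tz":0,"yaw":28,"hand":0.2},{"tx":1,"ty":175,"tz":0,"yaw":35,"hand":0.2},{"tx":2,"ty":210,"tz":0,"yaw":42,"hand":0.2},{"tx":2,"ty":245,"tz":0,"yaw":49,"hand":0.2},{"tx":2,"ty":280,"tz":0,"yaw":56,"hand":0.2},{"tx":2,"ty":310,"tz":0,"yaw":63,"hand":0.2},{"tx":2,"ty":334,"tz":0,"yaw":70,"hand":0.2}]'
python3 -m jog '[{"tx":0,"ty":0,"tz":0,"yaw":7,"hand":0.2},{"tx":0,"ty":0,"tz":0,"yaw":14,"hand":0.2},{"tx":0,"ty":0,"tz":0,"yaw":21,"hand":0.2},{"tx":0,"ty":0,"tz":0,"yaw":28,"hand":0.2},{"tx":0,"ty":0,"tz":0,"yaw":35,"hand":0.2},{"tx":0,"ty":0,"tz":0,"yaw":42,"hand":0.2},{"tx":0,"ty":0,"tz":0,"yaw":49,"hand":0.2},{"tx":0,"ty":0,"tz":0,"yaw":56,"hand":0.2},{"tx":0,"ty":0,"tz":0,"yaw":63,"hand":0.2},{"tx":0,"ty":0,"tz":0,"yaw":67,"hand":0.2}]'
python3 -m jog '[{"tx":0,"ty":0,"tz":0,"yaw":0,"hand":0.2},{"tx":0,"ty":0,"tz":0,"yaw":0,"hand":0.2},{"tx":0,"ty":0,"tz":0,"yaw":0,"hand":0.2},{"tx":0,"ty":0,"tz":0,"yaw":0,"hand":0.2}]'; python3 -c "
from rig import r;print(r.observe()['qpos'])"
```

```text
t: 8.07
tool_pos: [0.5402, 0.148, 0.165]
tool_rot: [-3.14, -0.004, 2.94]
wrist_force: [0.5, -0.1, 0.4]
gripper_width: 0.797
t: 8.9
tool_pos: [0.5405, 0.1456, 0.1648]
tool_rot: [3.139, -0.003, -2.175]
wrist_force: [-0.5, 0.3, -0.0]
gripper_width: 0.8
t: 9.23
tool_pos: [0.5416, 0.1459, 0.1667]
tool_rot: [3.141, -0.001, -2.182]
wrist_force: [-1.1, -0.4, -0.4]
gripper_width: 0.798
[ 2.18685753e-01  1.25249410e-01  1.94329115e+00 -1.31481320e-05
  1.07433478e+00 -2.31123320e+00]
```

```bash
python3 -m jog '[{"tx":2,"ty":1,"tz":-35,"yaw":0,"hand":0.2},{"tx":2,"ty":1,"tz":-65,"yaw":0,"hand":0.2},{"tx":2,"ty":1,"tz":-90,"yaw":0,"hand":0.2},{"tx":2,"ty":1,"tz":-103,"yaw":0,"hand":0.2},{"tx":2,"ty":1,"tz":-106,"yaw":0,"hand":0.2},{"tx":2,"ty":1,"tz":-106,"yaw":0,"hand":0.2},{"tx":2,"ty":1,"tz":-106,"yaw":0,"hand":0.2},{"tx":2,"ty":1,"tz":-106,"yaw":0,"hand":0.2}]'
python3 - <<'E'
from h import *
im=optics.get_image("side")[:,:,::-1]; c=im[180:300,210:340]
cv2.imwrite(f"pics/side5.png",cv2.resize(c,None,fx=5,fy=5,interpolation=cv2.INTER_CUBIC))
E
```

```text
t: 9.9
tool_pos: [0.5457, 0.1474, 0.0634]
tool_rot: [-3.139, 0.003, -2.181]
wrist_force: [0.2, 0.7, 0.5]
gripper_width: 0.8
```

View pics/side5.png

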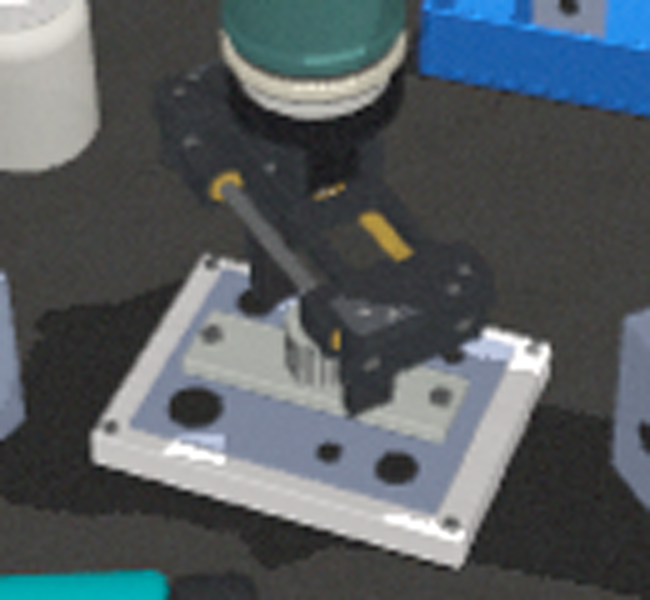

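The nut is between the fingers (crop (310,350)). Closing.

```bash
python3 -m jog '[{"tx":0,"ty":0,"tz":0,"yaw":0,"hand":0.4},{"tx":0,"ty":0,"tz":0,"yaw":0,"hand":0.6},{"tx":0,"ty":0,"tz":0,"yaw":0,"hand":0.75},{"tx":0,"ty":0,"tz":0,"yaw":0,"hand":0.9},{"tx":0,"ty":0,"tz":0,"yaw":0,"hand":0.9},{"tx":0,"ty":0,"tz":0,"yaw":0,"hand":0.9},{"tx":0,"ty":0,"tz":0,"yaw":0,"hand":0.9},{"tx":0,"ty":0,"tz":0,"yaw":0,"hand":0.9}]' 20; python3 -c "
from rig import r;s=r.observe();print(s['torque'],s['effort'],s['qpos'])"
```

```text
t: 10.62
tool_pos: [0.5432, 0.1475, 0.0614]
tool_rot: [3.14, -0.0, -2.181]
wrist_force: [-3.7, 3.1, 4.2]
gripper_width: 0.394
[ 0.60243057  0.52356535 -0.01506941] [ -2.45539203 -41.16603613 -29.281075    -1.16005987  -1.04712971
  -0.04655399] [ 2.20345274e-01  2.55339905e-01  2.01174271e+00  1.43311246e-03
  8.76076866e-01 -2.31148889e+00]
```

```bash
python3 -m jog '[{"tx":-1,"ty":1,"tz":0,"yaw":-4,"hand":0.9},{"tx":-1,"ty":1,"tz":-0.2,"yaw":-8,"hand":0.9},{"tx":-1,"ty":1,"tz":-0.3,"yaw":-13,"hand":0.9},{"tx":-1,"ty":1,"tz":-0.4,"yaw":-18,"hand":0.9},{"tx":-1,"ty":1,"tz":-0.5,"yaw":-23,"hand":0.9},{"tx":-1,"ty":1,"tz":-0.6,"yaw":-28,"hand":0.9},{"tx":-1,"ty":1,"tz":-0.7,"yaw":-33,"hand":0.9},{"tx":-1,"ty":1,"tz":-0.8,"yaw":-38,"hand":0.9},{"tx":-1,"ty":1,"tz":-0.9,"yaw":-40,"hand":0.9},{"tx":-1,"ty":1,"tz":-0.9,"yaw":-40,"hand":0.9}]' 20; python3 -c "
from rig import r;s=r.observe();print(s['torque'],s['effort'],s['qpos'])"
```

```text
t: 11.45
tool_pos: [0.5429, 0.148, 0.0606]
tool_rot: [-3.141, -0.0, -2.88]
wrist_force: [-3.0, 0.7, 2.8]
gripper_width: 0.388
[ 0.21374394  0.25352297 -0.05972149] [ -0.78303734 -41.45902634 -28.77237976  -0.38844785  -0.59771961
   0.37630792] [ 2.21875584e-01  2.55647209e-01  2.01329175e+00 -1.93195376e-04
  8.72981743e-01 -1.61047464e+00]
```

```bash
python3 -m jog '[{"tx":-1,"ty":0,"tz":-0.1,"yaw":-6,"hand":0.9},{"tx":-1,"ty":0,"tz":-0.3,"yaw":-12,"hand":0.9},{"tx":-1,"ty":0,"tz":-0.4,"yaw":-18,"hand":0.9},{"tx":-1,"ty":0,"tz":-0.5,"yaw":-24,"hand":0.9},{"tx":-1,"ty":0,"tz":-0.7,"yaw":-30,"hand":0.9},{"tx":-1,"ty":0,"tz":-0.8,"yaw":-36,"hand":0.9},{"tx":-1,"ty":0,"tz":-0.9,"yaw":-42,"hand":0.9},{"tx":-1,"ty":0,"tz":-1.1,"yaw":-48,"hand":0.9},{"tx":-1,"ty":0,"tz":-1.2,"yaw":-52,"hand":0.9},{"tx":-1,"ty":0,"tz":-1.2,"yaw":-52,"hand":0.9}]' 20; python3 -c "
from rig import r;s=r.observe();print(s['torque'],s['effort'],s['qpos'])"
```

```text
t: 12.28
tool_pos: [0.5429, 0.1484, 0.0595]
tool_rot: [3.14, 0.001, 2.496]
wrist_force: [0.7, 3.3, 0.3]
gripper_width: 0.39
[ 0.39313837 -0.2404001  -0.04630301] [ -1.33565493 -42.24695206 -27.50450134  -0.63891392   0.4872735
   0.68899836] [ 2.22434442e-01  2.56074306e-01  2.01517062e+00  3.35726770e-04
  8.68348774e-01 -7.02771950e-01]
```

```bash
python3 -m jog '[{"tx":0,"ty":0,"tz":0,"yaw":0,"hand":0.9},{"tx":0,"ty":0,"tz":0,"yaw":0,"hand":0.9}]' 20; python3 - <<'E'
from h import *
s=r.observe();print(s['torque'],s['effort'][5],s['wrist_force'])
im=optics.get_image("side")[:,:,::-1]; c=im[200:290,220:330]
cv2.imwrite(f"pics/side6.png",cv2.resize(c,None,fx=6,fy=6,interpolation=cv2.INTER_CUBIC))
E
```

```text
t: 12.45
tool_pos: [0.5429, 0.1484, 0.0595]
tool_rot: [3.14, 0.001, 2.499]
wrist_force: [1.6, 3.3, -1.4]
gripper_width: 0.39
[ 0.57018522 -0.4435039  -0.032675  ] -0.04449934931471944 [ 1.58724456  3.3030854  -1.43474513]
```

View pics/side6.png

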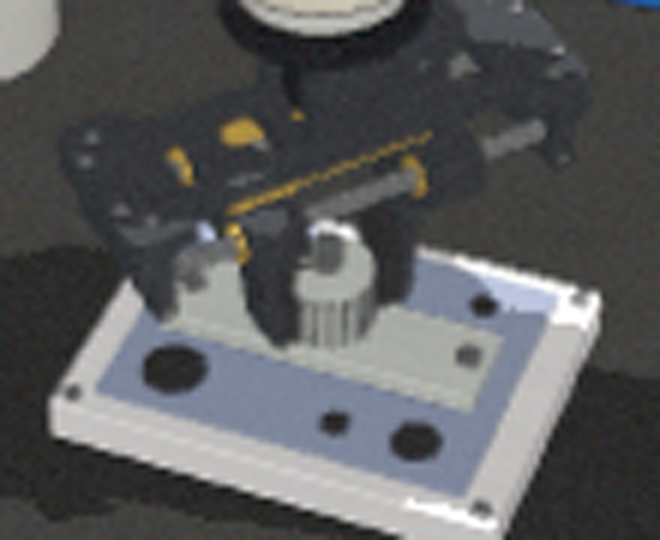

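```bash
python3 -m jog '[{"tx":0.5,"ty":0,"tz":-0.1,"yaw":-4,"hand":0.9},{"tx":0.5,"ty":0,"tz":-0.2,"yaw":-8,"hand":0.9},{"tx":0.5,"ty":0,"tz":-0.3,"yaw":-12,"hand":0.9},{"tx":0.5,"ty":0,"tz":-0.4,"yaw":-16,"hand":0.9},{"tx":0.5,"ty":0,"tz":-0.4,"yaw":-20,"hand":0.9}]'; python3 -c "
from rig import r;s=r.observe();print(s['torque'],s['effort'][5])"
python3 -m jog '[{"tx":0.5,"ty":0,"tz":-0.1,"yaw":-4,"hand":0.9},{"tx":0.5,"ty":0,"tz":-0.2,"yaw":-8,"hand":0.9},{"tx":0.5,"ty":0,"tz":-0.3,"yaw":-12,"hand":0.9},{"tx":0.5,"ty":0,"tz":-0.4,"yaw":-16,"hand":0.9},{"tx":0.5,"ty":0,"tz":-0.4,"yaw":-20,"hand":0.9}]'; python3 -c "
from rig import r;s=r.observe();print(s['torque'],s['effort'][5])"
```

```text
t: 12.92
tool_pos: [0.5431, 0.1485, 0.0591]
tool_rot: [3.14, -0.0, 2.145]
wrist_force: [2.3, 4.4, -0.7]
gripper_width: 0.393
[ 0.69089164 -0.36023205  0.06086926] -0.8054080791771412
t: 13.33
tool_pos: [0.5435, 0.1477, 0.0589]
tool_rot: [3.141, 0.001, 1.799]
wrist_force: [1.1, -0.0, 2.4]
gripper_width: 0.389
[-0.06796713 -0.29548983  0.59190786] -0.34025092609226704
```

```bash
python3 -m jog '[{"tx":0,"ty":0,"tz":0,"yaw":0,"hand":0.9},{"tx":0,"ty":0,"tz":0,"yaw":0,"hand":0.9},{"tx":0,"ty":0,"tz":0,"yaw":0,"hand":0.9}]'; python3 -c "
from rig import r;s=r.observe();print(s['torque'],s['effort'][5],s['wrist_force'])"
```

```text
t: 13.58
tool_pos: [0.5435, 0.1478, 0.0588]
tool_rot: [3.141, 0.001, 1.801]
wrist_force: [0.8, 0.5, 2.7]
gripper_width: 0.393
[ 0.09030329 -0.27963935  0.37157906] 0.3525859024375677 [0.82821338 0.52195377 2.65371084]
```

```bash
python3 -m jog '[{"tx":0,"ty":0,"tz":0,"yaw":-3,"hand":0.9},{"tx":0,"ty":0,"tz":0,"yaw":-6,"hand":0.9},{"tx":0,"ty":0,"tz":0,"yaw":-6,"hand":0.9},{"tx":0,"ty":0,"tz":0,"yaw":-6,"hand":0.9},{"tx":0,"ty":0,"tz":0,"yaw":-6,"hand":0.9},{"tx":0,"ty":0,"tz":0,"yaw":-6,"hand":0.9}]' 20; python3 -c "
from rig import r;s=r.observe();print(s['torque'],s['effort'][5],s['wrist_force'],s['tool_rot'])"
```

```text
t: 14.08
tool_pos: [0.5435, 0.1478, 0.0588]
tool_rot: [3.141, 0.0, 1.695]
wrist_force: [1.8, -0.8, 4.3]
gripper_width: 0.389
[-0.10518937 -0.27164519  0.46211489] 0.41254947893321514 [ 1.81490454 -0.76600875  4.33924871] [3.14084682e+00 3.39361485e-04 1.69501277e+00]
```

The torque stays at about 0.4 N m through a further 6° of commanded turn, well above the 0.06 N m running torque, so the nut is bottomed out. Next is backing it off, with a small first step to see how much windup there is.

```bash
python3 -m jog '[{"tx":0,"ty":0,"tz":0,"yaw":2,"hand":0.9},{"tx":0,"ty":0,"tz":0,"yaw":2,"hand":0.9},{"tx":0,"ty":0,"tz":0,"yaw":2,"hand":0.9}]' 20; python3 -c "
from rig import r;s=r.observe();print(s['torque'],s['effort'][5],s['wrist_force'],s['tool_rot'])"
python3 -m jog '[{"tx":0,"ty":0,"tz":0,"yaw":2,"hand":0.9},{"tx":0,"ty":0,"tz":0,"yaw":2,"hand":0.9},{"tx":0,"ty":0,"tz":0,"yaw":2,"hand":0.9}]' 20; python3 -c "
from rig import r;s=r.observe();print(s['torque'],s['effort'][5],s['wrist_force'],s['tool_rot'])"
```

```text
t: 14.33
tool_pos: [0.5435, 0.1478, 0.0588]
tool_rot: [3.141, 0.0, 1.728]
wrist_force: [1.0, -0.8, 4.3]
gripper_width: 0.39
[-0.22709737 -0.38343624  0.07633005] -0.0036337962228571996 [ 1.04246353 -0.77878964  4.29104441] [3.14091231e+00 9.04006668e-05 1.72752547e+00]
t: 14.58
tool_pos: [0.5435, 0.1479, 0.0588]
tool_rot: [3.141, 0.0, 1.762]
wrist_force: [2.0, -1.6, 5.3]
gripper_width: 0.389
[-0.27353798 -0.40738945  0.04808735] -0.00026354024157626554 [ 2.00679369 -1.62935759  5.3241834 ] [3.14087513e+00 1.75265038e-04 1.76197670e+00]
```

```bash
python3 -m jog '[{"tx":0,"ty":0,"tz":0.1,"yaw":5,"hand":0.9},{"tx":0,"ty":0,"tz":0.2,"yaw":10,"hand":0.9},{"tx":0,"ty":0,"tz":0.4,"yaw":15,"hand":0.9},{"tx":0,"ty":0,"tz":0.5,"yaw":20,"hand":0.9},{"tx":0,"ty":0,"tz":0.6,"yaw":25,"hand":0.9},{"tx":0,"ty":0,"tz":0.7,"yaw":30,"hand":0.9},{"tx":0,"ty":0,"tz":0.8,"yaw":35,"hand":0.9},{"tx":0,"ty":0,"tz":0.9,"yaw":40,"hand":0.9},{"tx":0,"ty":0,"tz":1,"yaw":44,"hand":0.9},{"tx":0,"ty":0,"tz":1,"yaw":44,"hand":0.9}]' 20
python3 -m jog '[{"tx":0,"ty":0,"tz":0.1,"yaw":5,"hand":0.9},{"tx":0,"ty":0,"tz":0.2,"yaw":10,"hand":0.9},{"tx":0,"ty":0,"tz":0.4,"yaw":15,"hand":0.9},{"tx":0,"ty":0,"tz":0.5,"yaw":20,"hand":0.9},{"tx":0,"ty":0,"tz":0.6,"yaw":25,"hand":0.9},{"tx":0,"ty":0,"tz":0.7,"yaw":30,"hand":0.9},{"tx":0,"ty":0,"tz":0.8,"yaw":35,"hand":0.9},{"tx":0,"ty":0,"tz":0.9,"yaw":39,"hand":0.9},{"tx":0,"ty":0,"tz":1,"yaw":43,"hand":0.9},{"tx":0,"ty":0,"tz":1,"yaw":43,"hand":0.9}]' 20
python3 -m jog '[{"tx":0,"ty":0,"tz":0,"yaw":0,"hand":0.9},{"tx":0,"ty":0,"tz":0,"yaw":0,"hand":0.9},{"tx":0,"ty":0,"tz":0,"yaw":0,"hand":0.9}]' 20
python3 - <<'E'
from h import *
s=r.observe();print(s['torque'],s['effort'][5],s['wrist_force'],s['tool_rot'])
im=optics.get_image("side")[:,:,::-1]; c=im[200:290,220:330];cv2.imwrite("pics/side7r.png",im)
cv2.imwrite(f"pics/side7.png",cv2.resize(c,None,fx=6,fy=6,interpolation=cv2.INTER_CUBIC))
E
```

```text
t: 15.42
tool_pos: [0.5436, 0.148, 0.0598]
tool_rot: [3.141, 0.001, 2.532]
wrist_force: [3.1, -0.8, 5.4]
gripper_width: 0.39
t: 16.25
tool_pos: [0.5437, 0.1482, 0.0608]
tool_rot: [3.141, 0.001, -3.003]
wrist_force: [2.7, 0.5, 3.8]
gripper_width: 0.393
t: 16.5
tool_pos: [0.5437, 0.1482, 0.0608]
tool_rot: [3.141, 0.001, -3.003]
wrist_force: [4.3, -0.4, 3.9]
gripper_width: 0.393
[ 0.09285082 -0.74432652 -0.03102898] 0.023373300209641457 [ 4.26787905 -0.35862482  3.90515757] [ 3.14139767e+00  1.30801371e-03 -3.00341282e+00]
```

View pics/side7.png

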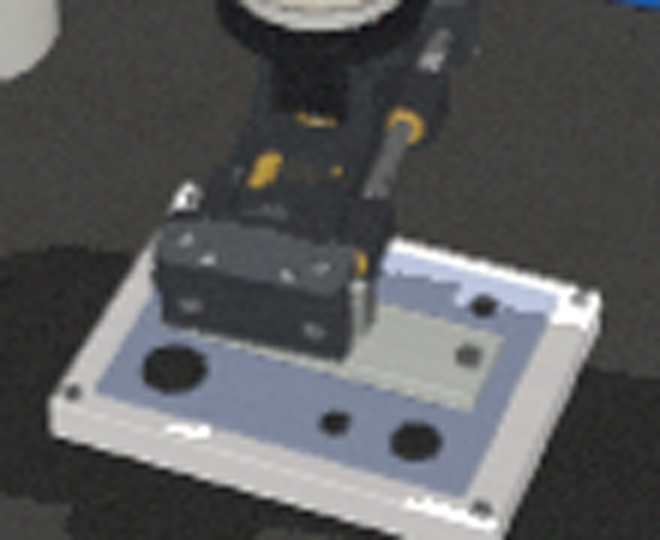

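View pics/side7r.png

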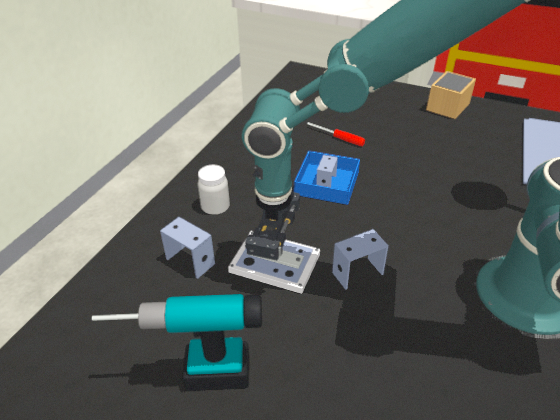

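```bash
python3 -c "
from rig import close_job;print(close_job())"
```

```text
the job is handed in; nothing more can be done
None
```

I put the bracket in the bin, screwed the nut down to its stop, backed it off about a quarter turn, and handed the job in at about t = 16.6 s with the gripper still closed on the nut. No verdict was reported.

- **Bracket:** The small bracket on the jig measured 40 × 70 mm across its web, which marked it as the smallest of the three. The last full picture shows it standing in the bin.
- **Bystanders:** The jar, screwdriver and drill look unmoved in that picture; I judged this by eye and did not measure it.
- **Bottoming out:** The nut turned at a torque within ±0.06 N m. The torque then rose to about 0.4 N m and stayed there through a further 6° of commanded turn. The total turn to the stop was at most 2.4 rad, allowing for some slip in the jaws, which fits the stated start range of 1.9 to 3.3 rad.
- **Backing off:** The stop torque had gone by about yaw 1.72, and I took that as zero. The tool ended at 3.28, about 1.57 rad above it, with the reading steady.
- **Final grip:** I set the grip at 20 N. The jaws read about 34 mm on the 35 mm nut, and the tool is about 2 mm from the stud axis.

**Not confirmed:** The fingers hid the line on the nut, so the final angle comes from the wrist angle and the torque and was not checked by eye. A rough side-view cast of the stud was about 7 mm off the two top-view estimates. I used the top-view ones, and the grip width agreed with them.

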